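# Feel the locating pin into a sprung cold plate

### The arm

A 6-joint arm with a two-finger parallel gripper is mounted at the origin on the work surface. World frame = base frame: x ahead of the robot, y to its left, z up, the work surface at z = 0. Lengths are in mm, angles in rad, forces in N, time in s.
With the tool pointing down it reaches from about 300 to 775 mm from the base axis. Payload 14.6 kg.
Tool frame: the origin (TCP) lies between the finger pads; the fingertips stand 25 mm ahead of it and the grasp point (between the pads) lies 6 mm ahead of it; z points along the fingers, y is the line along which they close (so a half turn about z gives the same grasp; the last joint's range is limited). The gripper opens to 94 mm and grips with 3 to 60 N. Pads are 16 mm wide; open, the fingers measure 119 mm over their backs; the gripper's body (75 mm by 177 mm) begins 78 mm behind the grasp point.
Start: joints at [1.206, 0.3, 1.521, -0, 1.321, -0.067], TCP at [161.377, 525.782, 230.446] pointing down, gripper open.
Joint ranges: [-3.03, 3.03], [-0.79, 2.21], [0.23, 2.52], [-1.04, 4.18], [0, 3.07], [-2.55, 2.55]. Speed limits (rad/s): [2.22, 2.22, 2.57, 3.14, 3.14, 3.14].

### API

Orientations are given as a unit quaternion [w, x, y, z].
In Python, from workcell import bot, optics gives the robot as it stands. The module is installed in compiled form; this text tells all that it offers.
- The arm moves only by the tool play_rows, never from a script. Its arguments are lists of equal length, an entry for each row: "offset": the shift along the tool's x, y, z in cm, a list of three; "angular": the turn, a rotation vector about the tool's x, y, z in degrees, a list of three; "fingers": the opening, from 0 (shut) to 1 (fully open). In form: {"offset": [[dx, dy, dz], ...], "angular": [[wx, wy, wz], ...], "fingers": [fingers, ...]}. A call has 1 to 20 rows; each row is the pose to reach, as a shift and turn from the pose commanded when the call began, along the tool's axes at that moment; what a row does not reach only later rows make up. A row lasts 1/12 s, in which the tool goes at most 41.7 mm and 7.16 degrees, less where a joint would pass 70% of its speed; a pose out of reach is approached as far as the arm can. A call with a gripper value outside its range is refused whole. The fingers move at their own pace and stop on an object; "newtons" is the grip in N (left out, the last holds). Time passes only in rows, so rows that repeat a pose let the fingers close. It gives the time, the measured TCP pose, the force, the opening and the grip force at its end, in the units of the state.
- bot.sense(): the state, without advancing time (a new reading comes with each control period).
- optics.camera(name): name is "side" or "top" or "wrist"; returns a dict with "color" (384x512x3 uint8, blue, green, red), "fov_y" (degrees; the focal length in pixels is half the picture's height over the tangent of half this angle, whatever the lens; pixels are square), "cx", "cy" (the principal point, pixels), "k1" (the pictures are not rectified: a ray, as slopes to the right and down, at radius r is drawn at 1 + k1 r^2 times it, then the intrinsics apply), "cam_to_world" (4x4, takes a point from camera to world coordinates). Camera axes: x right, y up, looking along -z (the intrinsics and any distortion apply to the point x, -y, -z); pixel columns grow to the right and rows downward; lengths in mm; the calibration is good to about 2 mm. A picture is of the moment at which its call begins. There is no depth.
- bot.hand_in(): hands the job in; it is judged then, once.
The state is a dict: "time": time; "qpos": joint angles; "qd": joint speeds; "joint_torque": joint torques, N m; "position": TCP position; "orientation": TCP orientation; "contact_force": force on the tool from outside, world axes, zero at the start; "moment": the same for the moment, N m; "gripper_width": opening from 0.0 (shut) to 1.0 (fully open); "finger_force": force on a finger pad.
Only numpy, scipy, OpenCV 4.12 (cv2) and the standard library are available. Lean on these libraries where they do the work, as an engineer would, in place of code of your own. Each camera call takes 0.05 s, during which the arm holds its last target. There are 200 camera calls.

### The job

Draw the locating pin out of its black parking block and fit it in the one unmarked hole of the thermal test station's sprung cold plate. Where the hole lies is not exactly known, so let the pin's tip slide lightly over the plate until it drops in; then seat the pin fully home, upright with its collar down on the plate, and let go. Press only gently, never forcing the plate down to its stop, and leave the heat sink, jar and screwdriver where they are.

Things in the scene. Friction and masses are not known exactly. Their poses are not given: they have to be found in the camera images.
- pin_handle (a point): Steel locating pin, 61 mm long, about 90 g, at first upright in its parking block. Its upper part is a dark square handle 18 x 18 mm, 40 mm tall, to be gripped; below it a round collar 26 mm wide, 5 mm thick; below that the shank. This point is the handle's centre, on the pin's axis, 41 mm above the tip, 25 mm above the collar's underside. z up along the pin, x and y square to the handle's faces.
- pin_tip (a point): The lower end of the pin, on its axis; same axes as the handle. The shank is round, 10 mm in diameter and 16 mm long from the collar's underside to the tip; its lowest 4 mm taper to a flat end 5 mm across.
- park: Fixed black plastic parking block 60 x 60 mm and 30 mm tall, origin under its centre on the table; a round hole 12 mm wide and 22 mm deep in the middle of its top holds the pin's shank, the collar resting on the top. Apart from the pin it is empty.
- station: Thermal test station: fixed white housing 120 (x) x 230 (y) mm, 64 mm tall, origin under its centre on the table. On top a flat grey lip, 2 mm thick, frames a window 70 (x) x 110 (y) mm in which the bare aluminium cold plate shows.
- window (a point): Middle of the window, level with the plate's top at rest, 62 mm above the table; y along the window's long side, z up. The plate has a single upright blind hole, 12 mm wide, 20 mm deep, unmarked. Its place differs each time: within 23 mm of this point along y and 4 mm along x. It does not move sideways.
- cold_plate (a joint): How far the plate is pressed down (m): 0 at rest, at the top; 0.012 at its stop; beyond 0.010 it counts as forced to its stop. It floats on springs: it yields at about 3.5 N, then 1 mm for each 0.8 N (about 7.5 N at 5 mm, 11.5 N at 10 mm), stays level, and springs back up when let go.
- heatsink_mid (a point): Loose finned aluminium heat sink 60 x 60 x 28 mm, a bystander; the point is half-way up its centre.
- jar_mid (a point): Loose closed jar, 48 mm in diameter and 50 mm tall, a bystander; the point is half-way up its axis.
- driver_grip (a point): Loose screwdriver lying on the table, a bystander; the point is in the middle of its handle.
Things that resemble listed ones, but are neither listed nor needed, are in the scene too. What is shaped like the part that bears pin_handle but brown or red is not meant.

How it is judged (in metres and radians):
On the way:
1. the pin has been drawn out of its parking block (z of pin_tip in the frame of park above 0.032 m), for 0.05 s.
At the end, for the whole second after the job is handed in: The pin stands in the cold plate's hole, fully home: its tip is at least 13.5 mm (of 16 mm) below the plate's rest level, it leans less than 0.08 rad, it is still and released, and the plate is back at the top (within 1.5 mm) (z of pin_tip in the frame of window between -0.019 and -0.0135 m and x of pin_tip in the frame of window between -0.008 and 0.008 m and y of pin_tip in the frame of window between -0.027 and 0.027 m and angle between pin_handle's own z axis and vertical below 0.08 rad and value of joint cold_plate below 0.0015 m and linear speed of pin below 0.01 m/s); the robot touches nothing.
It fails at once if the cold plate is forced down to its stop (more than 10 mm) (value of joint cold_plate above 0.01 m).
It fails at once if the heat sink, jar or screwdriver is moved by more than 20 mm (distance of any of heatsink_mid, jar_mid, driver_grip from where it was at the start of the episode above 0.02 m).
It also fails if it takes over 58 s, if anything falls off the work surface, if the arm or the gripper's body presses on something with over 40 N, if the wrist force passes 120 N, or if a joint passes its speed limit or range.

## Working session

There is one attempt and no reset: what is moved stays moved. The work goes in short steps, Python scripts to look and compute and a tool call to move; the robot and the scene stay as the last step left them, time stands still between calls to the robot, and variables do not carry over. Pictures are saved under pics/ and viewed, at most 10 in all, crops included, and the job is handed in when it is done.

Besides the shell and the picture viewer there is one more tool, called after ">>>" by a JSON object that holds its "method" and its "body", one argument or row to a line. play_rows: Moves the arm, as the interface text tells. Its arguments: {"type":"object","properties":{"offset":{"type":"array","items":{"type":"array","items":{"type":"number"}}},"angular":{"type":"array","items":{"type":"array","items":{"type":"number"}}},"fingers":{"type":"array","items":{"type":"number"}},"newtons":{"type":"number"}},"required":["offset","angular","fingers"]}

```bash
mkdir -p pics; cat > h.py <<'E'
import numpy as np, cv2, json
from workcell import bot, optics
def cam(n):
    c=optics.camera(n); c["f"]=c["color"].shape[0]/2/np.tan(np.radians(c["fov_y"])/2); return c
def ray(c,u,v):
    K=np.array([[c["f"],0,c["cx"]],[0,c["f"],c["cy"]],[0,0,1.]])
    s=cv2.undistortPoints(np.array([[[u,v]]],float),K,np.array([c["k1"],0,0,0,0.]))[0,0]
    T=np.array(c["cam_to_world"]); d=T[:3,:3]@np.array([s[0],-s[1],-1]); return T[:3,3],d/np.linalg.norm(d)
def onz(c,u,v,z):
    o,d=ray(c,u,v); return o+d*(z-o[2])/d[2]
def proj(c,p):
    T=np.array(c["cam_to_world"]); q=T[:3,:3].T@(np.array(p)-T[:3,3]); x,y=q[0]/-q[2],-q[1]/-q[2]
    m=1+c["k1"]*(x*x+y*y); return np.array([c["cx"]+c["f"]*x*m,c["cy"]+c["f"]*y*m])
E
python3 - <<'E'
from h import *
ims=[]
for n in ["top","side"]:
    c=cam(n); cv2.imwrite(f"pics/{n}_raw.png",c["color"]); print(n,c["f"],c["cx"],c["cy"],c["k1"],np.round(c["cam_to_world"],3).tolist()); cv2.imwrite(f"pics/{n}0.png",cv2.resize(c["color"],(800,600)))
s=bot.sense(); print(s)
E
```

```text
top 347.32703888827376 251.1765895666089 195.71632545852003 -0.06734965600516263 [[-0.027, 0.996, -0.084, 583.053], [-1.0, -0.027, -0.0, 33.278], [-0.003, 0.084, 0.996, 772.049], [0.0, 0.0, 0.0, 1.0]]
side 352.75453288284433 262.00544770731267 193.15132180811486 0.010829208937383426 [[-0.998, 0.063, -0.028, 632.445], [-0.066, -0.761, 0.645, 449.184], [0.02, 0.645, 0.764, 573.532], [0.0, 0.0, 0.0, 1.0]]
{'time': 0.1, 'qpos': array([ 1.20639695e+00,  3.00432666e-01,  1.52150174e+00, -1.09899433e-05,
        1.32069908e+00, -6.66032371e-02]), 'qd': array([ 0.00089532, -0.00076157, -0.00214309,  0.00016241,  0.00111537,
       -0.00176371]), 'joint_torque': array([ 4.33881840e-03, -5.32650054e+01, -3.53280008e+01,  7.10225408e-02,
        2.35884462e-02, -1.00901232e-04]), 'position': array([161.31218794, 525.59961978, 229.94095925]), 'orientation': array([-1.06084216e-04,  1.48347118e-01,  9.88935216e-01, -5.09517231e-04]), 'contact_force': array([ 1.03106294, -0.2819439 ,  0.45255459]), 'moment': array([-0.03073241,  0.00613122,  0.01328738]), 'finger_force': 0.0, 'gripper_width': 1.0026603218510792}
```

View pics/top0.png

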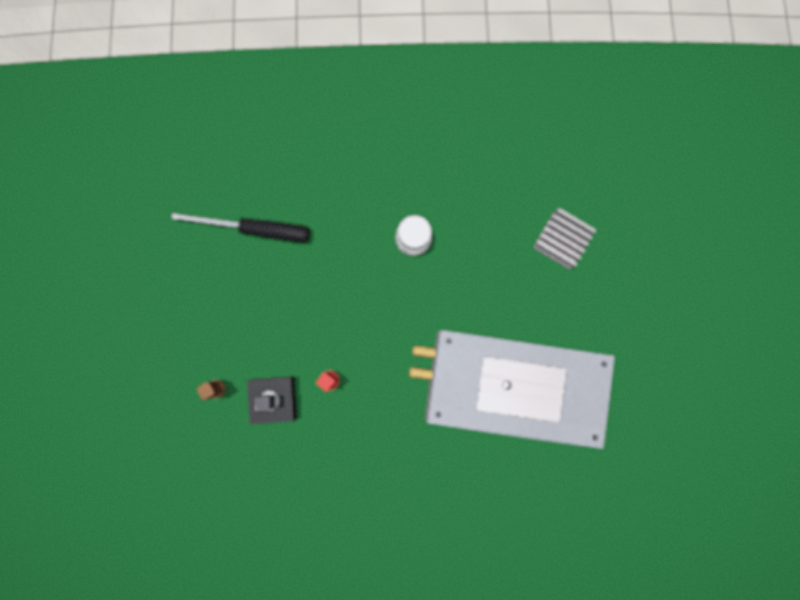

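View pics/side0.png

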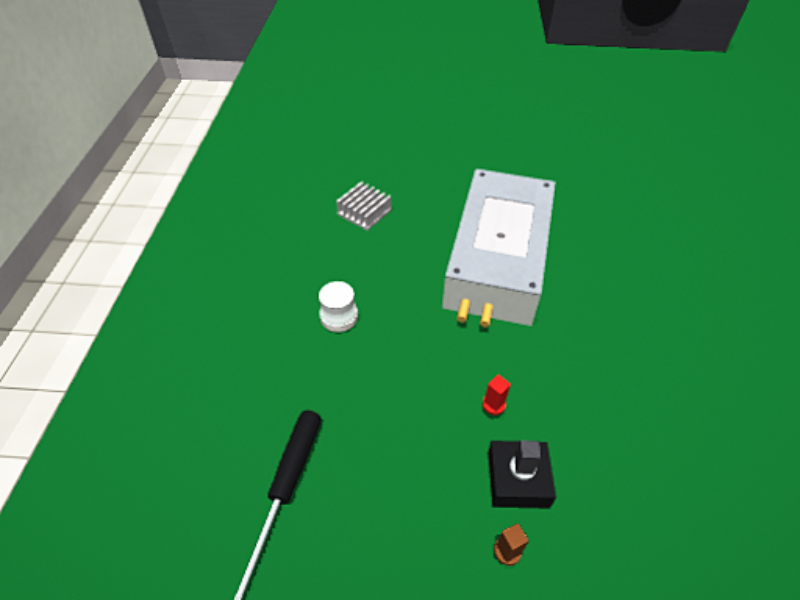

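The top view shows the pin in the black block at about (268,400). The brown (210,390) and red (328,380) lookalikes stand on the table to either side. The station window shows a small round spot at (507,385) in the top view and (501,235) in the side view. The dark square handle in the block is the one that fits the description, so I'll confirm it in a crop and measure.

```bash
python3 - <<'E'
from h import *
t=cam("top"); s=cam("side")
a=t["color"][225:285,115:235]; b=s["color"][270:335,295:375]; h=t["color"][205:290,265:400]; h2=s["color"][105:210,275:365]
r=lambda x:cv2.resize(x,(400,300),interpolation=cv2.INTER_CUBIC)
cv2.imwrite("pics/crop1.png",np.vstack([np.hstack([r(a),r(b)]),np.hstack([r(h),r(h2)])]))
k=0.64
def tri(p,q):
    o1,d1=ray(t,p[0]*k,p[1]*k);o2,d2=ray(s,q[0]*k,q[1]*k)
    A=np.array([d1,-d2]).T;x=np.linalg.lstsq(A,o2-o1,rcond=None)[0];return (o1+d1*x[0]+o2+d2*x[1])/2,np.linalg.norm(o1+d1*x[0]-o2-d2*x[1])
print("hole",tri((507,385),(501,235)),onz(t,507*k,385*k,62),onz(s,501*k,235*k,62))
# handle-top height 75
for n,c,box in(("t",t,(225,285,140,215)),("s",s,(265,335,300,370))):
    pass
# window: bright region
for c,rg in ((t,(200,300,270,400)),(s,(100,215,270,370))):
    g=cv2.cvtColor(c["color"],cv2.COLOR_BGR2GRAY); m=np.zeros_like(g); m[rg[0]:rg[1],rg[2]:rg[3]]=(g[rg[0]:rg[1],rg[2]:rg[3]]>212)*255
    ct=max(cv2.findContours(m,0,2)[0],key=cv2.contourArea)
    q=cv2.approxPolyDP(ct,6,True)[:,0]; P=[onz(c,u,v,63)[:2] for u,v in q]; print("window",q.tolist(),np.round(P).tolist(),np.mean(P,0))
    print(cv2.minAreaRect(np.float32([onz(c,u,v,63)[:2] for u,v in ct[:,0]])))
for c,rg in ((t,(225,290,140,215)),(s,(265,335,300,370))):
    hsv=cv2.cvtColor(c["color"],cv2.COLOR_BGR2HSV); m=np.zeros(hsv.shape[:2],np.uint8); sl=np.s_[rg[0]:rg[1],rg[2]:rg[3]]
    m[sl]=(hsv[sl][...,1]<90)*255
    m=cv2.morphologyEx(m,cv2.MORPH_CLOSE,np.ones((9,9)))
    ct=max(cv2.findContours(m,0,2)[0],key=cv2.contourArea); q=cv2.approxPolyDP(ct,4,True)[:,0]
    print("block",q.tolist(),cv2.minAreaRect(np.float32([onz(c,u,v,30)[:2] for u,v in ct[:,0]])))
E
```

```text
hole (array([ 535.1028055 , -112.79311372,   61.32505174]), np.float64(1.030691047111734)) [ 535.65919767 -112.7214571    62.        ] [ 534.71799749 -112.00283515   62.        ]
window [[309, 230], [306, 262], [357, 268], [361, 237]] [[570.0, -82.0], [505.0, -74.0], [490.0, -177.0], [552.0, -188.0]] [ 529.43350887 -130.38694218]
((530.529296875, -129.61114501953125), (108.400390625, 70.04434204101562), 80.22856903076172)
window [[309, 125], [303, 158], [336, 164], [341, 132]] [[558.0, -193.0], [573.0, -85.0], [505.0, -73.0], [487.0, -175.0]] [ 530.6247758  -131.46851122]
((530.8623046875, -131.80245971679688), (112.41768646240234, 73.96502685546875), 80.40094757080078)
block [[185, 241], [158, 244], [160, 270], [188, 267]] ((522.1168212890625, 203.04525756835938), (59.80665588378906, 63.599266052246094), 3.5402534008026123)
block [[315, 282], [315, 323], [351, 324], [349, 285]] ((523.5328369140625, 208.89854431152344), (62.9577751159668, 70.40452575683594), 2.6061348915100098)
```

View pics/crop1.png

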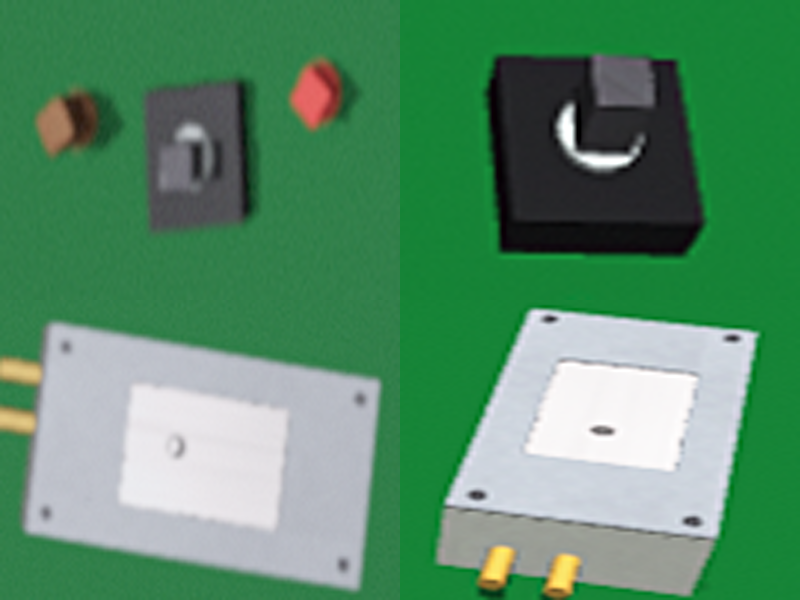

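The crop confirms that the dark-grey square handle stands in the black block with a steel collar under it; the red and brown ones are decoys. The hole shows faintly in the plate in both views. Next I'll measure the handle's top face at z = 75.

```bash
python3 - <<'E'
from h import *
for n,rg in (("top",(250,268,160,176)),("side",(281,295,333,348))):
    c=cam(n); g=cv2.GaussianBlur(cv2.cvtColor(c["color"],cv2.COLOR_BGR2GRAY),(1,1),0); sl=g[rg[0]-2:rg[1]+2,rg[2]-2:rg[3]+2]
    print(n); print(sl)
E
```

```text
top
[[ 93  80  81  79  80  84  81  82  84  83  80  80  79  85  85  84  81  80
   85  85]
 [ 92  81  80  83  83  83  79  83  81  82  83  88 105 116 110 105  96  87
   83  82]
 [ 88  83  85  79  78  83  82  80  83  86 103 128 155 172 170 163 151 124
   95  82]
 [ 93  82  83  83  82  81  80  81  83 106 138 165 186 197 196 194 185 156
  115  91]
 [ 91  84  80  80  81  79  78  78  79 111 143 160 165 167 167 169 164 143
  129 105]
 [ 94  84  79  81  83  87  81  84  85 100 115 120 117 108  99  95  96 101
  118 110]
 [ 92  87  80  80  85  96  99  99 101 110 113 117 113 100  71  46  40  72
  112 119]
 [ 92  85  82  81  91 105 113 115 114 119 118 122 121 113  73  43  37  67
  111 125]
 [ 93  84  82  78  93 109 118 116 116 118 116 121 121 113  81  45  35  67
  111 125]
 [ 94  87  81  80  90 109 117 117 114 118 117 120 118 107  77  44  35  67
  109 124]
 [ 95  87  80  79  90 112 117 115 120 118 120 121 117 110  76  48  32  69
  107 117]
 [ 89  84  81  80  96 114 123 116 118 118 115 119 118 110  77  45  42  68
   99 108]
 [ 93  90  80  77 100 127 126 122 117 118 117 118 115 112  83  58  63  72
  
[... 1538 characters left out ...]
  93  96  99 100 100 100 105  87  27  34  34
   33]
 [ 28  24  35  78 103  98  98  96  94  96 100 100 101 106  87  25  34  35
   32]
 [ 30  24  32  74 105  98 100  99  97  95  94  98 100 108  90  21  34  36
   34]
 [ 28  25  26  76 114 103 101 101 102 101 100  98  99 109  94  30  34  34
   35]
 [ 26  25  28  70 106 102  98  92  95  96  96  96  95  98  82  29  34  35
   35]
 [ 25  26  31  39  35  30  30  30  30  33  32  39  48  55  53  35  36  36
   34]
 [ 25  26  34  44  44  44  43  42  42  43  42  41  40  38  37  36  37  36
   38]
 [ 21  30  41  45  44  44  43  43  44  43  43  42  40  40  35  37  37  37
   37]
 [ 23  34  45  45  42  44  44  43  44  43  41  43  40  39  37  38  37  37
   37]]
```

```bash
python3 - <<'E'
from h import *
from scipy.spatial.transform import Rotation as R
t=cam("top"); s=cam("side")
print(onz(t,166.8,258.2,75),onz(s,339,287,75))
P=np.array([onz(s,u,v,75)[:2] for u,v in((332.7,281.8),(344.2,282.3),(345.0,292.6),(333.9,292.5))]);print(P,[np.degrees(np.arctan2(*(P[(i+1)%4]-P[i])[::-1])) for i in range(4)],P.mean(0))
# collar circle z=35 top face check
print(onz(t,172.5,254.5,35))
st=bot.sense(); q=st["orientation"]; M=R.from_quat(np.r_[q[1:],q[0]]).as_matrix(); print(st["position"],M)
w=cam("wrist"); print(w["f"],np.round(M.T@(w["cam_to_world"][:3,3]-st["position"])),M.T@w["cam_to_world"][:3,:3])
E
```

```text
[521.42593246 205.41279548  75.        ] [521.84256122 204.24997498  75.        ]
[[530.85698349 196.41732227]
 [513.28986385 195.88714757]
 [513.5135598  212.60109891]
 [530.16857842 213.72089957]] [np.float64(-178.27134123288312), np.float64(89.23321130860133), np.float64(3.846494279186651), np.float64(-87.7217476806293)] [521.95724639 204.65661708]
[525.39386747 203.05679562  35.        ]
[161.3503854  525.7555173  230.35945593] [[-9.55985692e-01  2.93413279e-01 -6.23026783e-05]
 [ 2.93413285e-01  9.55985673e-01 -1.92715475e-04]
 [ 3.01518851e-06 -2.02513670e-04 -9.99999979e-01]]
337.3538287989183 [  70.    0. -155.] [[ 2.74754421e-04  9.70629929e-01  2.40577359e-01]
 [ 9.99999943e-01 -3.13569846e-04  1.23061754e-04]
 [ 1.94885227e-04  2.40577312e-01 -9.70629960e-01]]
```

>>> {"method": "play_rows", "body": {
  "offset": [
    [-3,-1.4,0.4],
    [-6.5,-3,1],
    [-10,-4.6,1.5],
    [-13.5,-6.2,2],
    [-17,-7.8,2.5],
    [-20.5,-9.4,3],
    [-24,-11,3.5],
    [-27.5,-12.6,4],
    [-31,-14.2,4.5],
    [-34.5,-15.8,5],
    [-38,-17.4,5.5],
    [-41,-18.8,5.8],
    [-43,-19.7,6],
    [-43.9,-20.1,6],
    [-43.9,-20.1,6],
    [-43.9,-20.1,6],
    [-43.9,-20.1,6]
  ],
  "angular": [
    [0,0,-2],
    [0,0,-4],
    [0,0,-6],
    [0,0,-8],
    [0,0,-10],
    [0,0,-12],
    [0,0,-14],
    [0,0,-16],
    [0,0,-17],
    [0,0,-18],
    [0,0,-18.6],
    [0,0,-18.6],
    [0,0,-18.6],
    [0,0,-18.6],
    [0,0,-18.6],
    [0,0,-18.6],
    [0,0,-18.6]
  ],
  "fingers": [0.5,0.5,0.5,0.5,0.5,0.5,0.5,0.5,0.5,0.5,0.5,0.5,0.5,0.5,0.5,0.5,0.5]
}}

```text
time: 1.87
position: [521.3, 205.9, 170.7]
orientation: [0.0, -0.014, 1.0, 0.0]
contact_force: [-0.5, -0.5, -0.8]
gripper_width: 0.501
finger_force: 0.0
```

```bash
python3 - <<'E'
from h import *
w=cam("wrist"); st=bot.sense(); print(st["position"],st["orientation"],st["qpos"],st["contact_force"])
im=w["color"].copy()
for z in(75,):
  for dx,dy in((-9,-9),(9,-9),(9,9),(-9,9)): cv2.circle(im,tuple(int(v) for v in np.round(proj(w,(522+dx,204.7+dy,z)))),1,(0,0,255),-1)
cv2.imwrite("pics/w1.png",im)
E
```

```text
[521.24887286 205.95140691 170.73225455] [ 9.80930898e-05 -1.41860876e-02  9.99899364e-01  7.99713424e-05] [ 3.10893142e-01  3.77559326e-01  1.56125016e+00  1.02463726e-04
  1.20254879e+00 -1.28831319e+00] [-0.86862444 -0.10193055  0.09941404]
```

View pics/w1.png

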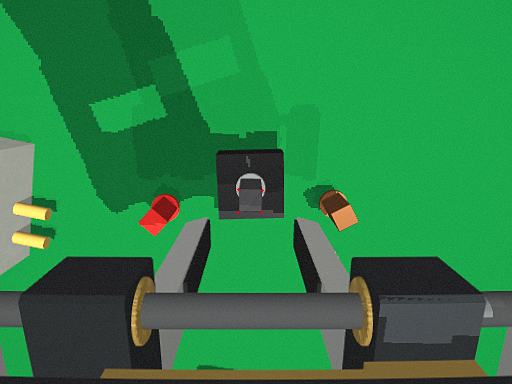

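The wrist view shows the handle at columns 239–262, rows 180–211. The predicted top corners lie on it, and it is centred between the fingers, with both decoys clear. I'll descend and grip.

>>> {"method": "play_rows", "body": {
  "offset": [
    [0,-0.1,2.5],
    [0,-0.1,5],
    [0,-0.1,7.5],
    [0,-0.1,9.5],
    [0,-0.1,10.6],
    [0,-0.1,10.6],
    [0,-0.1,10.6],
    [0,-0.1,10.6],
    [0,-0.1,10.6],
    [0,-0.1,10.6],
    [0,-0.1,10.6],
    [0,-0.1,10.6]
  ],
  "angular": [
    [0,0,0],
    [0,0,0],
    [0,0,0],
    [0,0,0],
    [0,0,0],
    [0,0,0],
    [0,0,0],
    [0,0,0],
    [0,0,0],
    [0,0,0],
    [0,0,0],
    [0,0,0]
  ],
  "fingers": [0.5,0.5,0.5,0.5,0.5,0.5,0.1,0.1,0.1,0.1,0.1,0.1],
  "newtons": 20
}}

```text
time: 2.92
position: [522.4, 203.9, 65.2]
orientation: [0.001, -0.013, 1.0, 0.0]
contact_force: [-1.3, 0.4, 6.2]
gripper_width: 0.191
finger_force: 20.0
```

>>> {"method": "play_rows", "body": {
  "offset": [
    [0,0,0],
    [0,0,-1],
    [0,0,-2.5],
    [0,0,-4.5],
    [0,0,-6.5],
    [0,0,-7],
    [0,0,-7],
    [0,0,-7],
    [0,0,-7]
  ],
  "angular": [
    [0,0,0],
    [0,0,0],
    [0,0,0],
    [0,0,0],
    [0,0,0],
    [0,0,0],
    [0,0,0],
    [0,0,0],
    [0,0,0]
  ],
  "fingers": [0.1,0.1,0.1,0.1,0.1,0.1,0.1,0.1,0.1],
  "newtons": 30
}}

```text
time: 3.67
position: [521.6, 203.6, 133.2]
orientation: [-0.001, -0.013, 1.0, -0.0]
contact_force: [-0.2, -0.2, -0.1]
gripper_width: 0.19
finger_force: 30.0
```

```bash
python3 - <<'E'
from h import *
w=cam("wrist"); st=bot.sense(); print(st["position"],st["orientation"],st["contact_force"],st["finger_force"],st["moment"])
c=cam("side"); cv2.imwrite("pics/s2.png",np.hstack([cv2.resize(c["color"][220:340,290:390],(400,480)),cv2.resize(w["color"][100:300,166:333],(400,480))]))
E
```

```text
[521.59706483 203.65155087 133.21219932] [-9.57528519e-04 -1.34058759e-02  9.99909637e-01 -2.90017587e-04] [ 0.38344675  0.02602011 -0.23302736] 29.99974876642227 [ 0.06013662 -0.07935826  0.02733478]
```

View pics/s2.png

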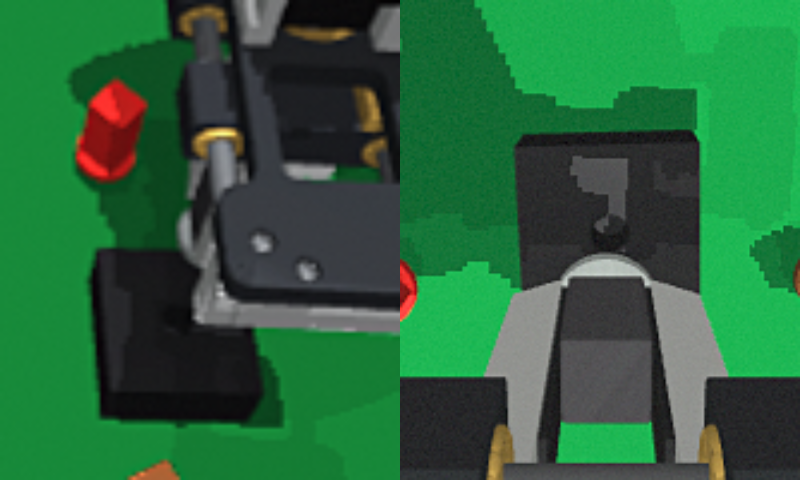

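The pin hangs upright in the fingers and the block's hole is empty. Now over to the station.

>>> {"method": "play_rows", "body": {
  "offset": [
    [0,-1,0],
    [0,-3,0],
    [0,-5.5,0],
    [-0.1,-8,0],
    [-0.1,-11,0],
    [-0.2,-14,0],
    [-0.2,-17,0],
    [-0.3,-20,0],
    [-0.3,-23,0],
    [-0.4,-26,0],
    [-0.4,-28.5,0],
    [-0.5,-30.3,0],
    [-0.5,-31.3,0],
    [-0.5,-31.6,0],
    [-0.5,-31.6,0],
    [-0.5,-31.6,0],
    [-0.5,-31.6,0],
    [-0.5,-31.6,0]
  ],
  "angular": [
    [0,0,0],
    [0,0,0],
    [0,0,0],
    [0,0,0],
    [0,0,0],
    [0,0,0],
    [0,0,0],
    [0,0,0],
    [0,0,0],
    [0,0,0],
    [0,0,0],
    [0,0,0],
    [0,0,0],
    [0,0,0],
    [0,0,0],
    [0,0,0],
    [0,0,0],
    [0,0,0]
  ],
  "fingers": [0.1,0.1,0.1,0.1,0.1,0.1,0.1,0.1,0.1,0.1,0.1,0.1,0.1,0.1,0.1,0.1,0.1,0.1]
}}

```text
time: 5.27
position: [535.6, -111.1, 134.5]
orientation: [-0.0, -0.014, 1.0, 0.0]
contact_force: [1.0, 0.2, -0.6]
gripper_width: 0.191
finger_force: 30.0
```

```bash
python3 - <<'E'
from h import *
w=cam("wrist"); st=bot.sense(); print(st["position"],st["orientation"],st["contact_force"],st["moment"],st["qpos"])
cv2.imwrite("pics/w3.png",cv2.resize(w["color"][80:280,130:380],(800,600)))
print(proj(w,(535,-112.5,62)),proj(w,np.r_[st["position"][:2],82]))
E
```

```text
[ 535.62827176 -111.17431964  134.4973488 ] [ 4.87504376e-06 -1.39483167e-02  9.99902717e-01  1.23923158e-05] [ 0.55699318 -0.20700477 -1.23467494] [-0.00090047  0.03035894 -0.00600115] [-2.71619851e-01  3.91128422e-01  1.63423456e+00  2.95258658e-05
  1.11622729e+00 -1.87032668e+00]
[249.10526454 208.02098408] [250.90066598 218.07775008]
```

View pics/w3.png

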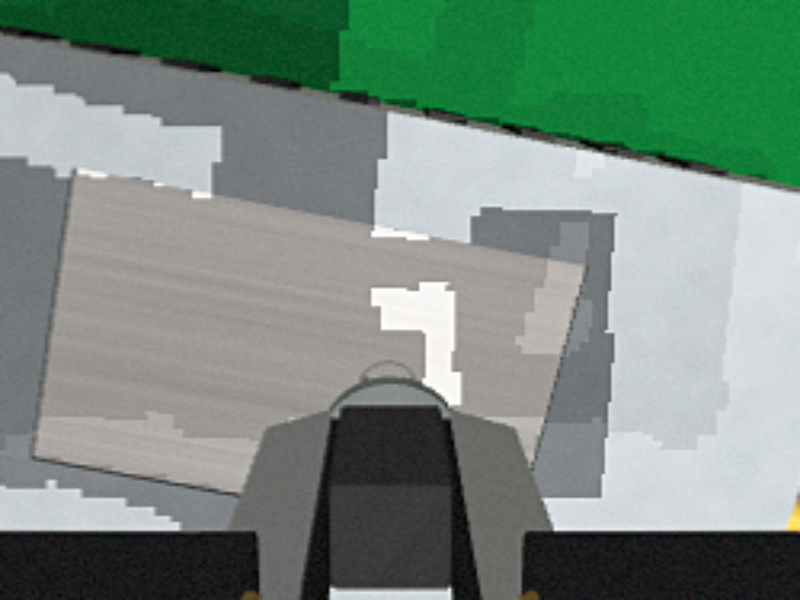

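The wrist view shows the hole's rim as an arc above the collar, apex (387,360) and ends (362,378)/(414,378) in this crop. The collar spans columns 330–449 there. I'll cast those points.

```bash
python3 - <<'E'
from h import *
w=cam("wrist"); f=lambda u,v,z:np.round(onz(w,130+u*250/800,80+v/3,z),1)
for p in((387,360),(362,378),(414,378)): print(f(*p,62))
pz=134.5-51.2
print("collar edges z=tip+18.5",[f(u,405,pz+18.5) for u in(330,389.5,449)],f(389,380,pz+21),f(389,377,pz+16))
print("handle top corners",[f(u,v,pz+61) for u,v in((330,588),(453,588),(330,485),(450,485))])
t=cam("top"); print(bot.sense()["position"])
E
```

```text
[ 529.1 -111.5   62. ]
[ 533.7 -116.9   62. ]
[ 533.3 -105.4   62. ]
collar edges z=tip+18.5 [array([ 527.3, -121.9,  101.8]), array([ 527. , -111. ,  101.8]), array([ 526.7, -100.2,  101.8])] [ 521.2 -111.3  104.3] [ 522.1 -111.2   99.3]
handle top corners [array([ 543.7, -119.4,  144.3]), array([ 543.2, -101.1,  144.3]), array([ 526.2, -119.6,  144.3]), array([ 525.7, -102.3,  144.3])]
[ 535.62486221 -111.47017134  134.50115843]
```

Hole ≈ (535.1, −111.2); pin ≈ (534.7, −111.0), both from the same camera, so they're nearly aligned. I'll lower to about 3 mm past plate level, gently, and check the force.

>>> {"method": "play_rows", "body": {
  "offset": [
    [0,0,0.6],
    [0,0,1.2],
    [0,0,1.7],
    [0,0,1.9],
    [0,0,2.0],
    [0,0,2.1],
    [0,0,2.2],
    [0,0,2.3],
    [0,0,2.4],
    [0,0,2.4],
    [0,0,2.4],
    [0,0,2.4]
  ],
  "angular": [
    [0,0,0],
    [0,0,0],
    [0,0,0],
    [0,0,0],
    [0,0,0],
    [0,0,0],
    [0,0,0],
    [0,0,0],
    [0,0,0],
    [0,0,0],
    [0,0,0],
    [0,0,0]
  ],
  "fingers": [0.1,0.1,0.1,0.1,0.1,0.1,0.1,0.1,0.1,0.1,0.1,0.1]
}}

```text
time: 6.42
position: [535.6, -111.9, 110.5]
orientation: [0.0, -0.013, 1.0, -0.0]
contact_force: [-0.5, 0.2, -0.7]
gripper_width: 0.188
finger_force: 30.0
```

There is no contact force with the tip about 2.7 mm below the plate level, so it has entered the hole. I'll continue in small steps.

>>> {"method": "play_rows", "body": {
  "offset": [
    [0,0,0.1],
    [0,0,0.2],
    [0,0,0.3],
    [0,0,0.4],
    [0,0,0.5],
    [0,0,0.5],
    [0,0,0.5]
  ],
  "angular": [
    [0,0,0],
    [0,0,0],
    [0,0,0],
    [0,0,0],
    [0,0,0],
    [0,0,0],
    [0,0,0]
  ],
  "fingers": [0.1,0.1,0.1,0.1,0.1,0.1,0.1]
}}

```text
time: 7.0
position: [535.7, -111.9, 105.4]
orientation: [0.0, -0.013, 1.0, 0.0]
contact_force: [3.7, 1.6, -2.1]
gripper_width: 0.186
finger_force: 30.0
```

A side load of +3.7 N in x shows the shank touching the rim. I'll nudge +x/+y and go on.

>>> {"method": "play_rows", "body": {
  "offset": [
    [-0.05,0.03,0],
    [-0.06,0.03,0.1],
    [-0.06,0.03,0.2],
    [-0.06,0.03,0.3],
    [-0.06,0.03,0.4],
    [-0.06,0.03,0.4],
    [-0.06,0.03,0.4]
  ],
  "angular": [
    [0,0,0],
    [0,0,0],
    [0,0,0],
    [0,0,0],
    [0,0,0],
    [0,0,0],
    [0,0,0]
  ],
  "fingers": [0.1,0.1,0.1,0.1,0.1,0.1,0.1]
}}

```text
time: 7.58
position: [536.1, -111.6, 101.4]
orientation: [-0.0, -0.013, 1.0, 0.0]
contact_force: [-0.7, -0.7, -1.5]
gripper_width: 0.192
finger_force: 30.0
```

>>> {"method": "play_rows", "body": {
  "offset": [
    [0,0,0.1],
    [0,0,0.2],
    [0,0,0.3],
    [0,0,0.4],
    [0,0,0.5],
    [0,0,0.5],
    [0,0,0.5]
  ],
  "angular": [
    [0,0,0],
    [0,0,0],
    [0,0,0],
    [0,0,0],
    [0,0,0],
    [0,0,0],
    [0,0,0]
  ],
  "fingers": [0.1,0.1,0.1,0.1,0.1,0.1,0.1]
}}

```text
time: 8.17
position: [536.2, -111.6, 96.6]
orientation: [0.0, -0.013, 1.0, 0.0]
contact_force: [-1.9, 1.1, 3.5]
gripper_width: 0.188
finger_force: 30.0
```

The force has risen to +3.5 N at the expected height, so the collar is down. Release, then retract straight up.

>>> {"method": "play_rows", "body": {
  "offset": [
    [0,0,0],
    [0,0,0],
    [0,0,0],
    [0,0,0],
    [0,0,0],
    [0,0,0],
    [0,0,-1],
    [0,0,-3],
    [0,0,-6],
    [0,0,-9],
    [0,0,-12],
    [0,0,-12],
    [0,0,-12],
    [0,0,-12]
  ],
  "angular": [
    [0,0,0],
    [0,0,0],
    [0,0,0],
    [0,0,0],
    [0,0,0],
    [0,0,0],
    [0,0,0],
    [0,0,0],
    [0,0,0],
    [0,0,0],
    [0,0,0],
    [0,0,0],
    [0,0,0],
    [0,0,0]
  ],
  "fingers": [0.3,0.4,0.5,0.5,0.5,0.5,0.5,0.5,0.5,0.5,0.5,0.5,0.5,0.5]
}}

```text
time: 9.33
position: [535.9, -111.5, 216.1]
orientation: [-0.0, -0.013, 1.0, 0.0]
contact_force: [0.7, 0.0, 0.2]
gripper_width: 0.496
finger_force: 0.0
```

```bash
python3 - <<'E'
from h import *
w=cam("wrist"); s=cam("side"); st=bot.sense(); print(st["position"],st["contact_force"])
for p in((535.1,-111.2,102),(535.1,-111.2,62)): print(proj(w,p),proj(s,p))
cv2.imwrite("pics/end.png",np.hstack([cv2.resize(w["color"][110:260,170:320],(400,400)),cv2.resize(s["color"][90:210,270:390],(400,400))]))
E
```

```text
[ 535.71990204 -111.49080459  215.37192675] [-0.63914801 -0.58838487 -0.21444156]
[251.6233722  193.08945306] [323.35470481 136.15847482]
[251.62421726 182.43237407] [320.47499183 150.64762648]
```

View pics/end.png

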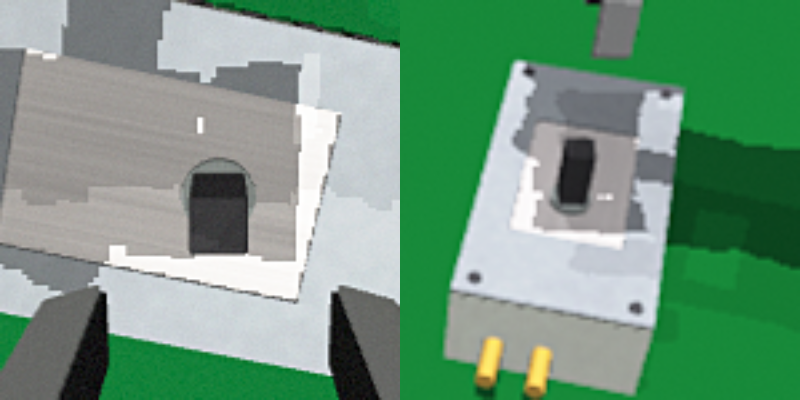

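The pin stands upright in the plate: collar around (218,190) and handle top centred near (578,152) in the side crop, both where a fully seated pin projects to. The gripper is clear, so I'll hand in.

```bash
python3 -c "
from workcell import bot
print(bot.hand_in())"
```

```text
the job is handed in; nothing more can be done
None
```

The pin was drawn from its block, fitted in the cold plate's hole (collar down, upright, released) and the job handed in; `hand_in()` returned no verdict, and no sliding search was needed because the hole showed faintly in the camera views.

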